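# Refit the latch knob and empty the gauge-plate cabinet

### The arm

A 6-joint arm with a two-finger parallel gripper is mounted at the origin on the work surface. World frame = base frame: x ahead of the robot, y to its left, z up, the work surface at z = 0. Lengths are in mm, angles in rad, forces in N, time in s.
With the tool pointing down it reaches from about 250 to 725 mm from the base axis. Payload 4 kg.
Tool frame: the origin (TCP) lies on the centre line of the jaws, within the pads' length; the fingertips stand 19 mm ahead of it and the grasp point (between the pads) is the TCP; x points along the fingers, z is the direction in which the jaws open and shut, and the axes are right-handed (so a half turn about x gives the same grasp; the last joint's range is limited). The gripper opens to 85 mm and grips with 20 to 120 N. Pads are 22 mm wide; open, the fingers measure 114 mm over their backs; the gripper's body (76 mm by 85 mm) begins 54 mm behind the grasp point. The pads swing forward as they close: fully open they stand 13 mm farther back than shut.
Start: joints at [-1.105, 0.241, 0.005, 1.335, 0, 1.571], TCP at [224.567, -446.732, 250.306] pointing down, gripper open.
Joint ranges: [-2.72, 2.72], [-1.05, 1.87], [-1.09, 1.28], [-1.99, 2.15], [-1.42, 1.44], [-3.14, 3.14]. Speed limits (rad/s): [2.79, 2.79, 3.14, 3.14, 3.14, 3.14].

### API

Orientations are given as a unit quaternion [x, y, z, w].
In Python, from plant import monitor, eyes, bot gives the robot as it stands.
- The arm moves only by the tool apply_moves, never from a script. Its arguments are lists of equal length, an entry for each row: "dr": the turn, a rotation vector about the world's x, y, z in rad, a list of three; "travel": the shift along the world's x, y, z in mm, a list of three; "gripper": the closure, from -1 (fully open) to 1 (shut), so that 0 is half open. In form: {"dr": [[rx, ry, rz], ...], "travel": [[dx, dy, dz], ...], "gripper": [gripper, ...]}. A call has 1 to 10 rows; each row is the pose to reach, as a shift and turn from the pose commanded when the call began; what a row does not reach only later rows make up. A row lasts 1/10 s, in which the tool goes at most 50 mm and 8.59 degrees, less where a joint would pass 70% of its speed; a pose out of reach is approached as far as the arm can. A call with a gripper value outside its range is refused whole. The fingers move at their own pace and stop on an object; "grip_force" is the grip in N (left out, the last holds). Time passes only in rows, so rows that repeat a pose let the fingers close. It gives the time, the measured TCP pose, the force and the opening at its end, in the units of the state.
- monitor.get_state(): the state, without advancing time (a new reading comes with each control period).
- eyes.read_camera(name): name is "side" or "top" or "wrist"; returns a dict with "pixels" (384x512x3 uint8, red, green, blue), "intrinsics" (3x3 intrinsics, pixels), "R" (3x3) and "t" (3): a world point X has camera coordinates R X + t; the wrist camera has in their place "tool_from_camera" (4x4, takes a point from camera to tool coordinates, whose origin is the TCP and whose axes are the tool frame's). Camera axes: x right, y down, z forward; pixel columns grow to the right and rows downward; lengths in mm; the calibration is good to about 2 mm. A picture is of the moment at which its call begins: read the wrist's pose just before it. There is no depth.
- bot.hand_in(): hands the job in, once; it reports no verdict.
The state is a dict: "time": time; "joint_pos": joint angles; "joint_velocities": joint speeds; "joint_torque": joint torques, N m; "tcp_pos": TCP position; "orientation": TCP orientation; "contact_force": force on the tool from outside, world axes, zero at the start; "torque": the same for the moment, N m; "finger_gap": finger opening in mm.
Only numpy, scipy, OpenCV 4.12 (cv2) and the standard library are available. Lean on these libraries where they do the work, as an engineer would, in place of code of your own. Each camera call takes 0.05 s, during which the arm holds its last target. There are 200 camera calls.

### The job

The knob has come off the latch of the green fitting cabinet: line its bore up with the D-shaft and push it down until it snaps fully home, then turn it to swing the retaining bar wide open. Slide every gauge plate up out of the cabinet's slots and stand it upright in the slots of the wooden stand, then turn the knob back so that the bar is fully closed again, with the knob still home. Leave the loose fittings, jar and wrench where they are.

Things in the scene. Friction and masses are not known exactly. Their poses are not given: they have to be found in the camera images.
- knob: Loose black knob, 60 mm across, 62 mm tall, 120 g, standing upright in front of the cabinet. Origin: centre of underside; z up its axis. Skirt up to z 34 mm; on it a grip bar 56 mm long (x), 16 wide (y), z 34 to 62, to be taken from above. A pointer nose with a white line sticks out to x +44 mm (z 28 to 34). D-bore in the underside, 28 mm deep, its flat on the pointer (+x) side.
- shaft_seat (a point): Axis of the upright brass D-shaft, at the top of its hub, 115 mm above the table; the home knob's origin lies here. Shaft 20 mm across, 26 mm tall, narrower in its top 6 mm. Turns with the latch: +x points along the bar and out of the shaft's flat, so the knob fits only with its +x along this +x (play 1.2 mm, up to 0.28 rad). Sprung balls snap in over the last 12 mm, at about 5 N.
- latch (a joint): Turn of latch (hub, D-shaft, bar), rad. 0 = closed: the bar (171 mm long from the axis, 14 wide, 8 to 16 mm above the cabinet's top) lies over the plates' ears and holds them down. Grows counter-clockwise from above to a stop at 1.45, bar out of the cabinet's front. Stiff (0.12 N m), stays where left; knob has up to 0.28 rad of play on it. Wide open: above 1.15; closed: below 0.12.
- cabinet: Fixed green enamel cabinet, 150 mm deep (x), 250 mm wide (y -115 to +135 mm), top at z 95 mm. Origin on the table, front (-x, small mock drawers) facing the robot. In its top three slots along x (104 mm long, 8 wide, 65 deep) at y 0, +42, +84 mm. The latch axis stands at x -35, y -75 mm.
- stand: Loose heavy (1.5 kg) wooden stand, 134 mm (x) by 154 mm (y), upright on the table. Origin: centre of its underside. Base board 15 mm thick; on it four blocks and two end walls up to z 75 mm leave three slots 18 mm wide (y), 116 mm long (x), 60 mm deep, at y -42, 0, +42 mm. A plate in a slot has its origin 15 mm above the stand's origin.
- plate0: Aluminium gauge plate, 5 mm thick (y), 100 wide (x), 140 g; may be absent. Starts upright in the cabinet slot at y 0 mm, bottom 30 mm above the table, axes along the cabinet's. Origin: middle of its bottom edge. Tall part x -15 to +50 mm, 115 mm high (50 above the cabinet's top), to be pinched from above at about x +17; low ear x -50 to -15 mm, 69 mm high, under the bar.
- plate1: Aluminium gauge plate, 5 mm thick (y), 100 wide (x), 140 g; may be absent. Starts upright in the cabinet slot at y 42 mm, bottom 30 mm above the table, axes along the cabinet's. Origin: middle of its bottom edge. Tall part x -15 to +50 mm, 115 mm high (50 above the cabinet's top), to be pinched from above at about x +17; low ear x -50 to -15 mm, 69 mm high, under the bar.
- plate2: Aluminium gauge plate, 5 mm thick (y), 100 wide (x), 140 g; may be absent. Starts upright in the cabinet slot at y 84 mm, bottom 30 mm above the table, axes along the cabinet's. Origin: middle of its bottom edge. Tall part x -15 to +50 mm, 115 mm high (50 above the cabinet's top), to be pinched from above at about x +17; low ear x -50 to -15 mm, 69 mm high, under the bar.
- plug: Bystander to be left alone: loose dark cast-iron pipe plug, 64 mm across, 60 mm tall. Origin: centre of its underside.
- reducer: Bystander to be left alone: loose blue nylon reducer, 54 mm across, 72 mm tall. Origin: centre of its underside.
- tee: Bystander to be left alone: loose brass barbed tee lying flat, 80 mm long, 23 mm high. Origin: its middle, on the table.
- grommet: Bystander to be left alone: loose black rubber grommet, 64 mm across, 18 mm high. Origin: centre of its underside.
- jar: Bystander to be left alone: loose closed jar, 68 mm across, 90 mm tall. Origin: centre of its underside.
- wrench: Bystander to be left alone: loose wrench lying flat, 180 mm long. Origin: its middle, on the table.
Things that resemble listed ones, but are neither listed nor needed, are in the scene too. Leave any pink or yellow look-alike of the knob alone.

How it is judged (in metres and radians):
On the way, in this order (a step that is already met when the one before it is completed fails the run):
1. the knob is snapped fully home on the D-shaft (horizontal distance between knob and shaft_seat below 0.005 m and z of knob in the frame of shaft_seat between -0.004 and 0.004 m and angle between knob's own z axis and vertical below 0.12 rad and angle between the x axis of knob and the x axis of shaft_seat, either way round below 0.35 rad), for 0.3 s.
2. the latch is turned wide open (beyond 1.15 rad) with the knob home on it (all of step 1 and value of joint latch above 1.15 rad), for 0.2 s.
3. every gauge plate stands in the wooden stand (x of plate0 in the frame of stand between -0.02 and 0.02 m and y of plate0 in the frame of stand between -0.056 and 0.056 m and z of each of plate0, plate1, plate2 in the frame of stand below 0.024 m and angle between each of plate0, plate1, plate2's own z axis and vertical below 0.3 rad and linear speed of each of plate0, plate1, plate2 below 0.03 m/s and x of plate1 in the frame of stand between -0.02 and 0.02 m and y of plate1 in the frame of stand between -0.056 and 0.056 m and x of plate2 in the frame of stand between -0.02 and 0.02 m and y of plate2 in the frame of stand between -0.056 and 0.056 m), for 0.2 s.
At the end, for the whole second after the job is handed in: Knob home on its shaft (within 4 mm of its seat, 5 mm of the axis, pointer along the bar within 0.35 rad), latch below 0.12 rad, every plate present in a slot of the stand: bottom within 9 mm of the base board, at most 20 mm off-centre along the slot, under 0.3 rad off upright, at rest (all of step 1 and all of step 3 and value of joint latch below 0.12 rad and linear speed of knob below 0.02 m/s); the robot touches nothing.
It fails at once if a loose fitting, the jar or the wrench is moved more than 50 mm (distance of any of plug, reducer, tee, grommet, jar, wrench from where it was at the start of the episode above 0.05 m).
Of plate0, plate1, plate2 only 2 to 3 are there at a start; the rules pass over those that are not, and their reading is None.
At some moment in a run one of stand may be knocked a few centimetres aside while the robot is not near it.
It also fails if it takes over 210 s, if anything falls off the work surface, if the arm or the gripper's body presses on something with over 40 N, if the wrist force passes 120 N, or if a joint passes its speed limit or range.

## Working session

There is one attempt and no reset: what is moved stays moved. The work goes in short steps, Python scripts to look and compute and a tool call to move; the robot and the scene stay as the last step left them, time stands still between calls to the robot, and variables do not carry over. Pictures are saved under pics/ and viewed, about 12 in all and at most 16, crops included, and the job is handed in when it is done.

Besides the shell and the picture viewer there is one more tool, called after ">>>" as name(argument=value, ...), one argument or row to a line, values as JSON. apply_moves: Moves the arm, as the interface text tells. Its arguments: {"type":"object","properties":{"dr":{"type":"array"},"travel":{"type":"array"},"gripper":{"type":"array"},"grip_force":{"type":"number"}},"required":["dr","travel","gripper"]}

```bash
mkdir -p pics; cat > h.py <<'E'
import sys; sys.path.insert(0,'.')
import numpy as np, cv2
from plant import monitor, eyes, bot
from scipy.spatial.transform import Rotation as Ro
def cam(n):
    s=monitor.get_state(); c=eyes.read_camera(n)
    K=np.array(c['intrinsics'],float)
    if n=='wrist':
        T=np.array(c['tool_from_camera'],float); Rt=Ro.from_quat(s['orientation']).as_matrix()
        Rwc=Rt@T[:3,:3]; o=Rt@T[:3,3]+np.array(s['tcp_pos']); R=Rwc.T; t=-R@o
    else: R=np.array(c['R'],float); t=np.array(c['t'],float)
    return dict(img=c['pixels'],K=K,R=R,t=t)
def ray(c,u,v,z):
    "world point of pixel u,v on plane z"
    d=c['R'].T@np.linalg.inv(c['K'])@[u,v,1]; o=-c['R'].T@c['t']
    return o+d*(z-o[2])/d[2]
def proj(c,P):
    P=np.atleast_2d(P); q=(c['K']@(c['R']@P.T+c['t'][:,None])).T
    return q[:,:2]/q[:,2:]
def save(c,name,box=None,size=(800,600)):
    im=cv2.cvtColor(np.ascontiguousarray(c['img']),cv2.COLOR_RGB2BGR)
    if box: im=im[box[1]:box[3],box[0]:box[2]]
    s=min(size[0]/im.shape[1],size[1]/im.shape[0]); cv2.imwrite('pics/'+name,cv2.resize(im,None,fx=s,fy=s,interpolation=cv2.INTER_CUBIC))
def dump(c,f): np.savez(f,**c)
def load(f): return dict(np.load(f))
E
python3 - <<'E'
from h import *
for n in('top','side'):
    c=cam(n); dump(c,n+'0.npz'); save(c,n+'0.png'); print(n,c['K'][0],-c['R'].T@c['t'],c['R'].round(2).tolist())
print(monitor.get_state())
E
```

```text
top [481.4267041    0.         252.43865768] [ 309.60197589   19.92634934 1223.53096535] [[-0.02, -1.0, 0.01], [-0.98, 0.02, -0.19], [0.19, -0.01, -0.98]]
side [353.45556414   0.         256.60681196] [371.92357146 630.21299364 833.58910574] [[-0.96, -0.26, 0.01], [-0.21, 0.73, -0.65], [0.17, -0.63, -0.76]]
{'time': 0.1, 'joint_pos': array([-1.10497790e+00,  2.41314500e-01,  3.86182106e-03,  1.33521293e+00,
       -2.35522600e-05,  1.57078547e+00]), 'joint_velocities': array([-0.00047436, -0.00447488,  0.00385386,  0.00042371,  0.00092882,
        0.00054747]), 'joint_torque': array([ 5.38615750e-04, -3.73138404e+01,  2.53010184e+01,  1.08302161e-02,
       -7.91237267e-05,  1.21291512e-05]), 'tcp_pos': array([ 224.3313371 , -446.25320063,  249.5146073 ]), 'orientation': array([ 0.37143126,  0.60247279, -0.37075175,  0.60133892]), 'contact_force': array([ 0.37257437,  0.58118008, -0.67713344]), 'torque': array([-0.01665052,  0.01474284,  0.03518621]), 'finger_gap': 85.57885116196361}
```

View pics/top0.png

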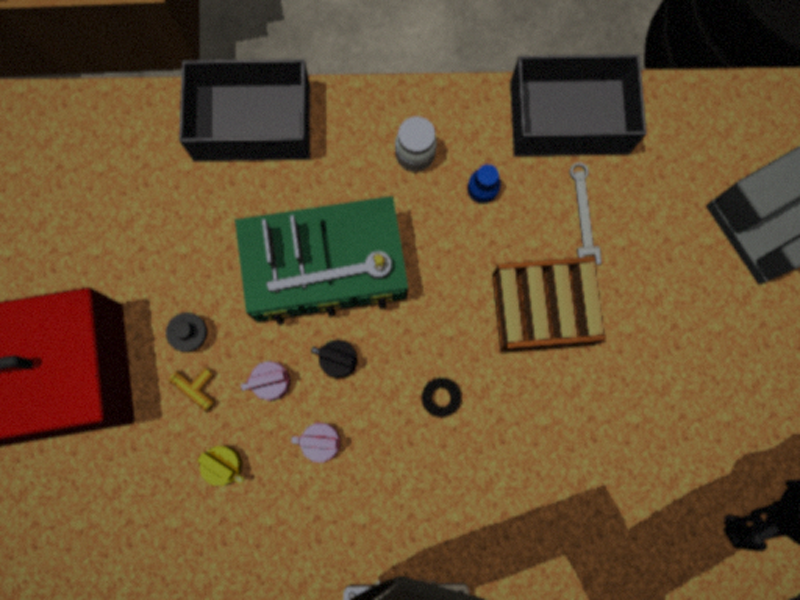

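View pics/side0.png

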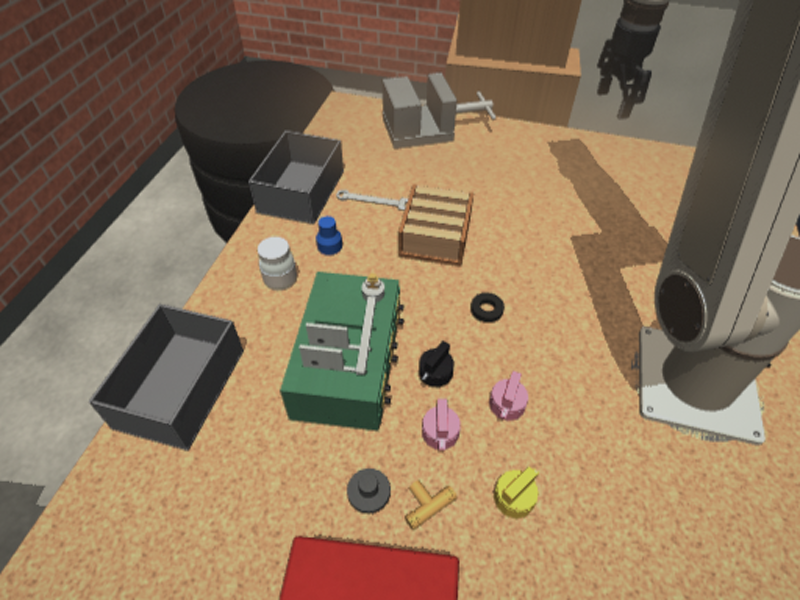

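Top picture: the black knob is at (337,359), with its pointer towards (313,350). Its look-alikes are pink at (268,381) and (320,442), yellow at (220,465), and the dark plug at (187,332). The knob I want is the black one at (337,359). The cabinet is at (322,260) with plates in the slots at y +42 and +84 (plate0 is absent). The shaft is at (379,261) and the stand at (549,304).

```bash
python3 - <<'E'
from h import *
c=load('top0.npz'); s=512/800
f=lambda u,v,z: ray(c,u*s,v*s,z).round(1)
print('knob',f(338,359,34),'nose',f(313,350,34)); print('shaft',f(380,261,130),'bar end',f(269,287,107))
print('cab corners',f(236,220,95),f(393,199,95),f(406,290,95),f(249,308,95))
print('stand corners',f(496,267,75),f(596,259,75),f(602,340,75),f(503,347,75))
save(c,'c1.png',(140,110,300,245),(800,600))
d=load('side0.npz')
print('side knob',proj(d,[0,0,0]))
E
```

```text
knob [439.6 101.1  34. ] nose [454.6 140.7  34. ]
shaft [574.8  31.2 130. ] bar end [542.8 200.1 107. ]
cab corners [652.6 254.7  95. ] [682.8   9.8  95. ] [537.   -7.5  95. ] [513.2 232.   95. ]
stand corners [ 575.4 -149.9   75. ] [ 585.7 -307.7   75. ] [ 457.4 -308.3   75. ] [ 449.2 -155.2   75. ]
side knob [[445.4461309  244.74807371]]
```

View pics/c1.png

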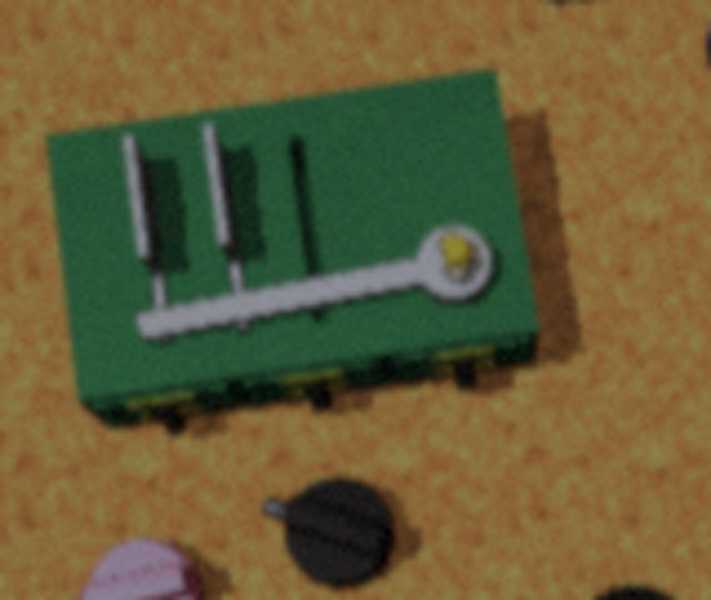

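```bash
cat >> h.py <<'E'
from scipy.optimize import least_squares
def fit(c,model,pix,p0):
    "fit x,y,yaw of planar pose; model pts Nx3 in body frame, pix Nx2"
    def w(p): 
        q=np.array(model,float); a=p[2]; q2=q.copy(); q2[:,0]=p[0]+np.cos(a)*q[:,0]-np.sin(a)*q[:,1]; q2[:,1]=p[1]+np.sin(a)*q[:,0]+np.cos(a)*q[:,1]; return q2
    r=least_squares(lambda p:(proj(c,w(p))-pix).ravel(),p0,x_scale=[10,10,.1]); return r.x, r.fun.reshape(-1,2)
def cabpt(p,x,y): return p[0]+np.cos(p[2])*x-np.sin(p[2])*y, p[1]+np.sin(p[2])*x+np.cos(p[2])*y
E
python3 - <<'E'
from h import *
c=load('top0.npz'); k=135/600; g=lambda L:[(140+u*k,110+v*k) for u,v in L]
m=[(75,135,95),(75,-115,95),(-75,-115,95),(-75,135,95),(-35,-75,111),(-35,-75,141)]
p,r=fit(c,m,g([(48,135),(496,70),(537,333),(80,405),(455,263),(454,240)]),[600,110,.12]); print(p,r.round(1).tolist())
print('shaft',cabpt(p,-35,-75)); 
for y in(42,84): print('plate',y,cabpt(p,17,y))
# knob: circle centre at skirt top + nose tip
p2,r2=fit(c,[(0,0,32),(44,0,31)],g([(341,532),(268,508)]),[440,100,1.3]); print('knob',p2,r2.round(1).tolist())
s=512/800
m=[(67,77,75),(67,-77,75),(-67,-77,75),(-67,77,75)]
p3,r3=fit(c,m,[(u*s,v*s) for u,v in [(496,266),(596,259),(602,340),(503,347)]],[515,-230,0]); print('stand',p3,r3.round(1).tolist())
print(Ro.from_quat(monitor.get_state()['orientation']).as_matrix().round(3))
E
```

```text
[5.98446934e+02 1.12613131e+02 1.42085116e-01] [[-0.6, 0.1], [0.0, -0.8], [0.8, -0.8], [-0.2, -0.6], [0.0, -0.1], [0.0, 2.1]]
shaft (np.float64(574.4201972368732), np.float64(33.412651880561725))
plate 42 (np.float64(609.3281065691027), np.float64(156.59722017567262))
plate 84 (np.float64(603.3805905135945), np.float64(198.1739811458284))
knob [439.85037916  99.86715569   1.23394074] [[0.1, 0.0], [-0.1, -0.0]]
stand [ 5.17432507e+02 -2.30245832e+02  3.96792385e-02] [[0.2, -1.7], [-1.4, -0.7], [0.8, 1.6], [0.4, 0.7]]
[[-0.001  0.893  0.449]
 [ 0.002  0.449 -0.893]
 [-1.    -0.    -0.002]]
```

>>> apply_moves(
  dr=[
    [0,0,0.768],
    [0,0,0.768],
    [0,0,0.768],
    [0,0,0.768],
    [0,0,0.768],
    [0,0,0.768],
    [0,0,0.768],
    [0,0,0.768],
    [0,0,0.768],
    [0,0,0.768],
  ],
  travel=[
    [215.4,546.7,0],
    [215.4,546.7,0],
    [215.4,546.7,0],
    [215.4,546.7,0],
    [215.4,546.7,0],
    [215.4,546.7,0],
    [215.4,546.7,0],
    [215.4,546.7,0],
    [215.4,546.7,0],
    [215.4,546.7,0],
  ],
  gripper=[-1,-1,-1,-1,-1,-1,-1,-1,-1,-1],
)

```text
time: 1.1
tcp_pos: [407.9, 20.5, 250.2]
orientation: [0.118, 0.697, -0.119, 0.697]
contact_force: [1.2, -0.2, 0.3]
finger_gap: 85.5
```

>>> apply_moves(
  dr=[
    [0,0,0],
    [0,0,0],
    [0,0,0],
    [0,0,0],
  ],
  travel=[
    [32,80,0],
    [32,80,0],
    [32,80,0],
    [32,80,0],
  ],
  gripper=[-1,-1,-1,-1],
)

```text
time: 1.5
tcp_pos: [439.4, 99.0, 249.6]
orientation: [0.117, 0.698, -0.118, 0.697]
contact_force: [-0.8, -1.1, -0.0]
finger_gap: 85.2
```

```bash
python3 - <<'E'
from h import *
c=cam('wrist'); dump(c,'w1.npz'); save(c,'w1.png'); s=monitor.get_state(); print(s['joint_pos'].round(3),s['tcp_pos'],-c['R'].T@c['t'],c['R'].round(2).tolist())
R=Ro.from_quat(s['orientation']).as_matrix();print('jaw yaw',np.arctan2(R[1,2],R[0,2]))
print('pred knob pix(x1.5625)',proj(c,[[440,100,62],[440,100,34],[454,141,34]])*1.5625)
E
```

```text
[ 0.22   0.143 -0.118  1.312 -0.     2.128] [439.18386925  98.14317609 249.751824  ] [465.7692024  171.67179205 372.40049414] [[0.94, -0.33, -0.0], [-0.31, -0.9, 0.31], [-0.1, -0.29, -0.95]]
jaw yaw -0.33664185935058594
pred knob pix(x1.5625) [[396.3556253  269.21623362]
 [396.44506753 260.42055959]
 [396.08119929 202.38174465]]
```

View pics/w1.png

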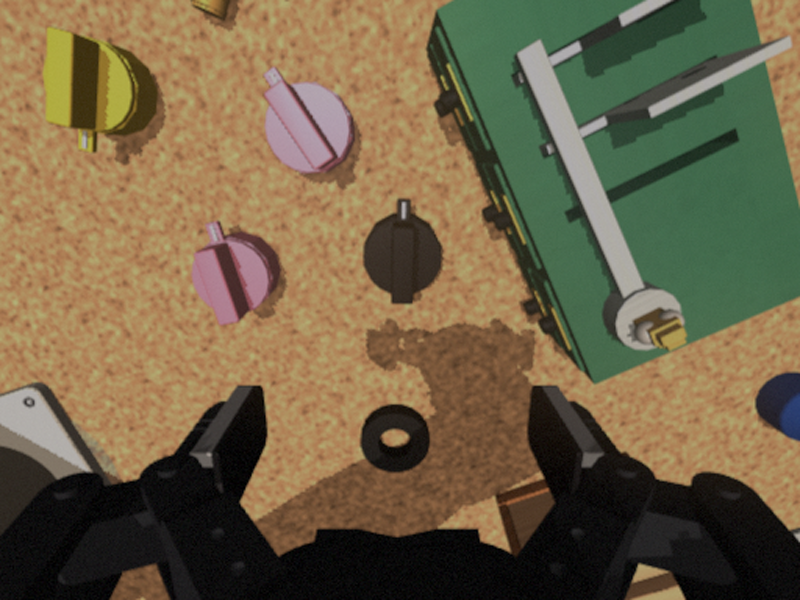

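```bash
python3 - <<'E'
from h import *
c=load('w1.npz'); s=512/800; g=lambda L:[(u*s,v*s) for u,v in L]
p,r=fit(c,[(44,0,34),(-28,0,62),(28,0,62),(0,0,33)],g([(404.5,200),(402,303),(404,222),(402.5,254)]),[440,100,1.23]); print('knob',p,r.round(1).tolist())
print('shaft from hub,top',ray(c,647*s,319*s,111),ray(c,671*s,331*s,141),ray(c,598*s,382*s,95), 'cf',cabpt([598.4,112.6,.142],-75,-115))
print('slot0 ends',ray(c,569*s,216*s,95),ray(c,737*s,134*s,95),'bar end',ray(c,531*s,46*s,111))
for q in [(574.4,33.4,111),(574.4,33.4,141)]: print(proj(c,q)/s)
E
```

```text
knob [445.5365156  101.73442961   1.21103567] [[-0.1, -2.2], [-0.1, -0.3], [0.1, 1.4], [0.0, 1.1]]
shaft from hub,top [578.55206198  31.45309728 111.        ] [576.79275557  36.28136227 141.        ] [546.31200449 -11.76241234  95.        ] cf (np.float64(540.4300558861217), np.float64(-11.856761887146334))
slot0 ends [552.17776625 104.54643142  95.        ] [653.16265652 118.65675714  95.        ] bar end [547.70618662 199.43746537 111.        ]
[[639.66075196 318.26730503]]
[[667.41878471 336.96018088]]
```

>>> apply_moves(
  dr=[
    [0,0,0],
    [0,0,0],
    [0,0,0],
    [0,0,0],
    [0,0,0],
  ],
  travel=[
    [3,2,-50],
    [3,2,-100],
    [3,2,-120],
    [3,2,-120],
    [3,2,-120],
  ],
  gripper=[-1,-1,-1,-1,-1],
)

```text
time: 2.05
tcp_pos: [442.9, 99.4, 131.0]
orientation: [0.119, 0.697, -0.119, 0.697]
contact_force: [0.4, 0.5, 0.7]
finger_gap: 85.3
```

```bash
python3 - <<'E'
from h import *
c=cam('wrist'); dump(c,'w2.npz'); save(c,'w2.png'); s=monitor.get_state(); print(s['tcp_pos'])
d=load('side0.npz'); k=1.5625
for P in [(439.9,99.9),(445.5,101.7)]: print('side knob top,base',proj(d,[(*P,62),(*P,0)])*k)
for P in [(574.4,33.4),(578,33.5)]: print('side shaft top',proj(d,[(*P,141),(*P,111)])*k)
save(d,'s1.png',(215,165,310,245))
E
```

```text
[443.87577057  99.78714459 131.84677706]
side knob top,base [[440.78363284 351.61357839]
 [438.5419749  371.53523478]]
side knob top,base [[437.30500136 351.72255716]
 [435.23011693 371.64326157]]
side shaft top [[374.77193012 275.89228418]
 [375.23208507 287.53074731]]
side shaft top [[372.72144318 275.50641823]
 [373.23000438 287.14758098]]
```

View pics/w2.png

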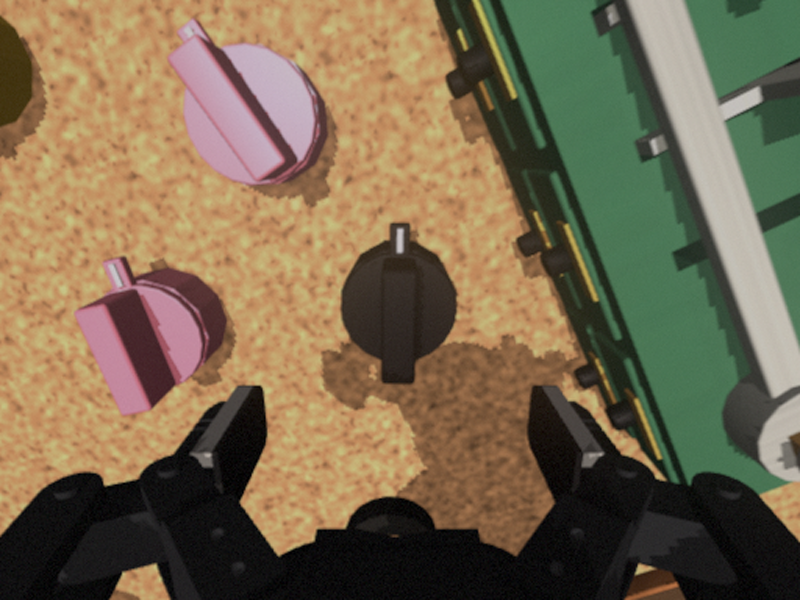

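View pics/s1.png

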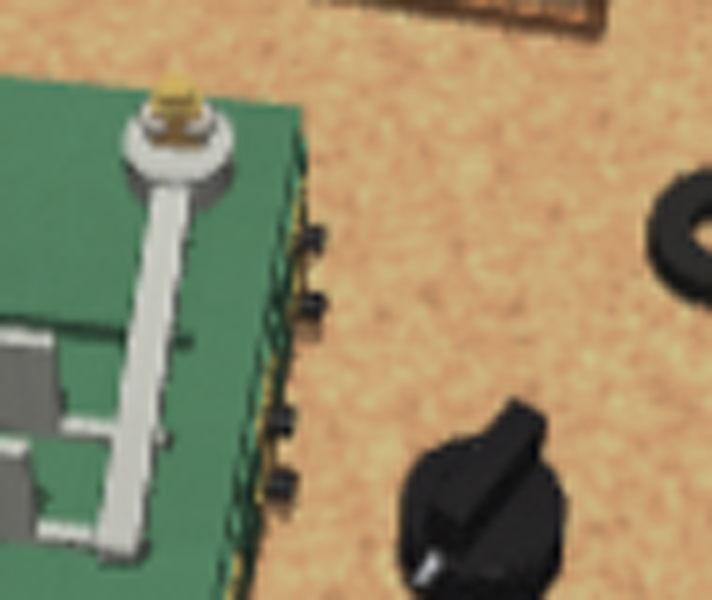

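```bash
python3 - <<'E'
from h import *
c=load('w2.npz'); s=512/800; g=lambda L:[(u*s,v*s) for u,v in L]
p,r=fit(c,[(44,0,34),(-28,0,62),(28,0,62),(0,0,34)],g([(400,224),(398,382),(400,259),(399,300)]),[440,100,1.23]); print('knob',p,r.round(1).tolist())
print(proj(c,[443,99,118])/s)
E
```

```text
knob [446.33381105 103.50895723   1.21803789] [[0.1, -4.2], [0.1, -1.4], [-0.0, 2.7], [-0.2, 2.9]]
[[394.90420161 397.39833871]]
```

>>> apply_moves(
  dr=[
    [0,0,-0.015],
    [0,0,-0.015],
    [0,0,-0.015],
    [0,0,-0.015],
    [0,0,-0.015],
    [0,0,-0.015],
    [0,0,-0.015],
    [0,0,-0.015],
    [0,0,-0.015],
    [0,0,-0.015],
  ],
  travel=[
    [3,3,-35],
    [3,3,-60],
    [3,3,-73],
    [3,3,-73],
    [3,3,-73],
    [3,3,-73],
    [3,3,-73],
    [3,3,-73],
    [3,3,-73],
    [3,3,-73],
  ],
  gripper=[-1,-1,-1,-1,1,1,1,1,1,1],
  grip_force=50,
)

```text
time: 3.1
tcp_pos: [446.2, 103.6, 57.9]
orientation: [0.124, 0.696, -0.124, 0.696]
contact_force: [-0.7, -0.5, 5.2]
finger_gap: 14.7
```

>>> apply_moves(
  dr=[
    [0,0,0],
    [0,0,0],
    [0,0,0],
    [0,0,0],
    [0,0,0],
    [0,0,0],
  ],
  travel=[
    [0,0,0],
    [0,0,0],
    [0,0,0],
    [0,0,0],
    [0,0,0],
    [0,0,0],
  ],
  gripper=[1,1,1,1,1,1],
)

```text
time: 3.7
tcp_pos: [446.2, 103.6, 57.9]
orientation: [0.124, 0.696, -0.124, 0.696]
contact_force: [-0.2, -0.9, 6.0]
finger_gap: 14.9
```

>>> apply_moves(
  dr=[
    [0,0,0],
    [0,0,0],
    [0,0,0.1],
    [0,0,0.2],
    [0,0,0.3],
    [0,0,0.4],
    [0,0,0.492],
    [0,0,0.492],
    [0,0,0.492],
    [0,0,0.492],
  ],
  travel=[
    [0,0,30],
    [0,0,70],
    [0,0,110],
    [20,-20,150],
    [45,-45,165],
    [72,-78,165],
    [72,-78,165],
    [72,-78,165],
    [72,-78,165],
    [72,-78,165],
  ],
  gripper=[1,1,1,1,1,1,1,1,1,1],
)

```text
time: 4.7
tcp_pos: [517.1, 26.0, 221.8]
orientation: [-0.049, 0.706, 0.049, 0.705]
contact_force: [-0.5, -0.2, -2.0]
finger_gap: 15.1
```

```bash
python3 - <<'E'
from h import *
s=monitor.get_state(); c=cam('wrist'); dump(c,'w3.npz'); save(c,'w3.png'); print(s['tcp_pos'],s['contact_force'],s['finger_gap'])
R=Ro.from_quat(s['orientation']).as_matrix();print('jaw yaw',np.arctan2(R[1,2],R[0,2]),R[:,0])
E
```

```text
[517.0552943   26.00799939 221.77688543] [-0.46324591 -0.23090309 -1.96076843] 15.137596127625777
jaw yaw 0.13973031714725473 [-1.47457225e-03  1.39469450e-05 -9.99998913e-01]
```

View pics/w3.png

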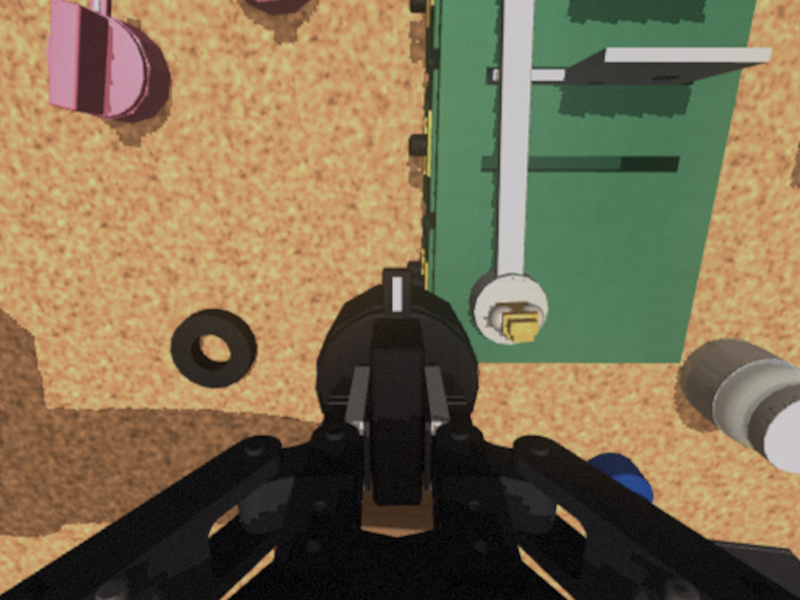

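```bash
python3 - <<'E'
from h import *
c=load('w3.npz'); s=512/800; g=lambda L:[(u*s,v*s) for u,v in L]
save(c,'w3c.png',(240,160,360,250))
z0=221.8-57.7; a=.14+np.pi/2
p,r=fit(c,[(44,0,z0+34),(-28,0,z0+62),(28,0,z0+62)],g([(397,269),(396,503),(397,345)]),[517,26,a]); print('knob',p,r.round(1).tolist())
for P in [(511,308,115),(522,330,141)]: print(ray(c,P[0]*s,P[1]*s,P[2]))
th=np.linspace(0,6.28,9)[:-1]
x,y=ray(c,511*s,308*s,115)[:2]; print('hub r18?',proj(c,np.c_[x+18*np.cos(th),y+18*np.sin(th),th*0+115])/s)
E
```

```text
knob [517.51547702  24.10073641   1.70590672] [[0.1, -1.5], [0.0, 2.0], [-0.1, -0.2]]
[577.50623084  34.22746762 115.        ]
[577.13578145  31.73930463 141.        ]
hub r18? [[543.99168344 312.45914616]
 [539.94149177 288.49246817]
 [518.45910255 275.57978187]
 [492.43772267 281.93240289]
 [477.81971324 303.46316002]
 [482.81465367 326.93834663]
 [503.81722691 338.98818224]
 [528.85948539 333.17344977]]
```

View pics/w3c.png

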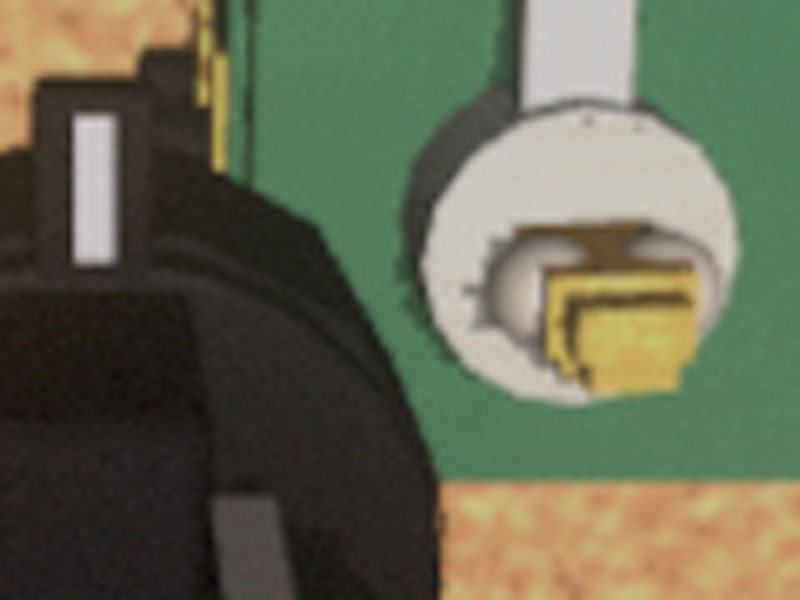

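>>> apply_moves(
  dr=[
    [0,0,0],
    [0,0,0],
    [0,0,0],
    [0,0,0],
    [0,0,0],
    [0,0,0],
    [0,0,0],
    [0,0,0],
    [0,0,0],
  ],
  travel=[
    [30,4,0],
    [60.3,8,0],
    [60.3,8,0],
    [60.3,8,-12],
    [60.3,8,-20],
    [60.3,8,-22],
    [60.3,8,-24],
    [60.3,8,-26],
    [60.3,8,-26],
  ],
  gripper=[1,1,1,1,1,1,1,1,1],
)

```text
time: 5.65
tcp_pos: [578.0, 33.4, 196.4]
orientation: [-0.049, 0.705, 0.049, 0.705]
contact_force: [-0.3, 0.1, -1.9]
finger_gap: 14.6
```

>>> apply_moves(
  dr=[
    [0,0,0],
    [0,0,0],
    [0,0,0],
  ],
  travel=[
    [0,0,-1.5],
    [0,0,-3],
    [0,0,-3],
  ],
  gripper=[1,1,1],
)

```text
time: 5.95
tcp_pos: [578.1, 33.4, 193.2]
orientation: [-0.049, 0.705, 0.049, 0.705]
contact_force: [-0.8, -0.8, -0.9]
finger_gap: 15.0
```

>>> apply_moves(
  dr=[
    [0,0,0],
    [0,0,0],
    [0,0,0],
  ],
  travel=[
    [0,0,-1.5],
    [0,0,-3],
    [0,0,-3],
  ],
  gripper=[1,1,1],
)

```text
time: 6.25
tcp_pos: [578.4, 33.4, 192.6]
orientation: [-0.049, 0.705, 0.049, 0.706]
contact_force: [-2.8, -1.0, 9.0]
finger_gap: 14.9
```

>>> apply_moves(
  dr=[
    [0,0,0],
    [0,0,0],
    [0,0,0],
  ],
  travel=[
    [-0.5,0,0],
    [-1,0,0],
    [-1,0,0],
  ],
  gripper=[1,1,1],
)

```text
time: 6.55
tcp_pos: [578.1, 33.4, 192.7]
orientation: [-0.05, 0.704, 0.049, 0.707]
contact_force: [-1.5, 0.1, 8.0]
finger_gap: 14.8
```

>>> apply_moves(
  dr=[
    [0,0,0],
    [0,0,0],
    [0,0,0],
    [0,0,0],
    [0,0,0],
  ],
  travel=[
    [0,0,3],
    [0,1,3],
    [0,2,3],
    [0,3,3],
    [0,3,3],
  ],
  gripper=[1,1,1,1,1],
)

```text
time: 7.05
tcp_pos: [576.9, 36.6, 192.8]
orientation: [-0.05, 0.706, 0.05, 0.705]
contact_force: [-0.2, 0.0, -1.3]
finger_gap: 15.1
```

>>> apply_moves(
  dr=[
    [0,0,0],
    [0,0,0],
    [0,0,0],
    [0,0,0],
    [0,0,0],
  ],
  travel=[
    [0,-2,0],
    [0,-4,0],
    [0,-5,0],
    [0,-6,0],
    [0,-6,0],
  ],
  gripper=[1,1,1,1,1],
)

```text
time: 7.55
tcp_pos: [577.1, 32.4, 193.1]
orientation: [-0.048, 0.705, 0.052, 0.705]
contact_force: [-0.2, 6.3, -3.6]
finger_gap: 15.2
```

>>> apply_moves(
  dr=[
    [0,0,0],
    [0,0,0],
    [0,0,0],
    [0,0,0],
    [0,0,0],
  ],
  travel=[
    [0,4,0],
    [0,7,0],
    [0,8,0],
    [0,9,0],
    [0,9,0],
  ],
  gripper=[1,1,1,1,1],
)

```text
time: 8.05
tcp_pos: [577.2, 39.3, 193.4]
orientation: [-0.05, 0.705, 0.049, 0.705]
contact_force: [-0.2, 0.2, -1.4]
finger_gap: 14.9
```

>>> apply_moves(
  dr=[
    [0,0,0],
    [0,0,0],
    [0,0,0],
    [0,0,0],
    [0,0,0],
  ],
  travel=[
    [0,1,0],
    [0,2,0],
    [0,3,0],
    [0,4,0],
    [0,4,0],
  ],
  gripper=[1,1,1,1,1],
)

```text
time: 8.55
tcp_pos: [577.1, 40.9, 193.2]
orientation: [-0.051, 0.706, 0.047, 0.705]
contact_force: [-0.4, -7.3, -0.7]
finger_gap: 15.3
```

>>> apply_moves(
  dr=[
    [0,0,0],
    [0,0,0],
    [0,0,0],
    [0,0,0],
    [0,0,0],
    [0,0,0],
    [0,0,0],
  ],
  travel=[
    [0,-4,0],
    [0,-6.7,0],
    [2,-6.7,0],
    [4,-6.7,0],
    [5,-6.7,0],
    [6,-6.7,0],
    [6,-6.7,0],
  ],
  gripper=[1,1,1,1,1,1,1],
)

```text
time: 9.25
tcp_pos: [582.5, 37.1, 193.1]
orientation: [-0.049, 0.706, 0.05, 0.705]
contact_force: [-3.7, -0.2, -1.1]
finger_gap: 14.8
```

>>> apply_moves(
  dr=[
    [0,0,0],
    [0,0,0],
    [0,0,0],
    [0,0,0],
    [0,0,0],
    [0,0,0],
    [0,0,0],
    [0,0,0],
  ],
  travel=[
    [-3,0,0],
    [-6,0,0],
    [-8,0,0],
    [-9,0,0],
    [-10,0,0],
    [-11,0,0],
    [-12,0,0],
    [-12,0,0],
  ],
  gripper=[1,1,1,1,1,1,1,1],
)

```text
time: 10.05
tcp_pos: [572.1, 36.8, 193.5]
orientation: [-0.049, 0.705, 0.049, 0.706]
contact_force: [3.2, 0.4, -2.9]
finger_gap: 15.1
```

>>> apply_moves(
  dr=[
    [0,0,0],
    [0,0,0],
    [0,0,0],
    [0,0,0],
    [0,0,0],
  ],
  travel=[
    [6.1,0,0],
    [6.1,0,0],
    [6.1,0,-2],
    [6.1,0,-4],
    [6.1,0,-4],
  ],
  gripper=[1,1,1,1,1],
)

```text
time: 10.55
tcp_pos: [577.0, 36.7, 188.9]
orientation: [-0.049, 0.706, 0.049, 0.705]
contact_force: [0.8, -0.1, -1.4]
finger_gap: 15.1
```

Past the step with no contact force. I'll keep pushing down.

>>> apply_moves(
  dr=[
    [0,0,0],
    [0,0,0],
    [0,0,0],
    [0,0,0],
    [0,0,0],
    [0,0,0],
  ],
  travel=[
    [0,0,-3],
    [0,0,-6],
    [0,0,-9],
    [0,0,-12],
    [0,0,-14],
    [0,0,-14],
  ],
  gripper=[1,1,1,1,1,1],
)

```text
time: 11.15
tcp_pos: [576.8, 37.0, 173.9]
orientation: [-0.049, 0.706, 0.05, 0.705]
contact_force: [2.1, 1.3, -6.6]
finger_gap: 15.0
```

>>> apply_moves(
  dr=[
    [0,0,0],
    [0,0,0],
    [0,0,0],
    [0,0,0],
    [0,0,0],
  ],
  travel=[
    [0,0,-1],
    [0,0,-2],
    [0,0,-3],
    [0,0,-4],
    [0,0,-4],
  ],
  gripper=[1,1,1,1,1],
)

```text
time: 11.65
tcp_pos: [577.1, 37.0, 172.9]
orientation: [-0.049, 0.705, 0.05, 0.706]
contact_force: [-2.7, 1.9, 7.0]
finger_gap: 15.5
```

>>> apply_moves(
  dr=[
    [0,0,0],
    [0,0,0.13],
    [0,0,0.26],
    [0,0,0.39],
    [0,0,0.52],
    [0,0,0.65],
    [0,0,0.77],
    [0,0,0.77],
  ],
  travel=[
    [0,0,1],
    [-0.3,0,1],
    [-0.6,-0.2,1],
    [-0.9,-0.3,1],
    [-1.2,-0.5,1],
    [-1.4,-0.7,1],
    [-1.6,-0.9,1],
    [-1.6,-0.9,1],
  ],
  gripper=[1,1,1,1,1,1,1,1],
)

```text
time: 12.45
tcp_pos: [575.2, 36.3, 172.9]
orientation: [-0.31, 0.635, 0.311, 0.635]
contact_force: [-3.8, 2.5, 3.7]
finger_gap: 15.1
```

```bash
python3 - <<'E'
from h import *
s=monitor.get_state(); R=Ro.from_quat(s['orientation']).as_matrix();print('jaw yaw',np.arctan2(R[1,2],R[0,2]),s['tcp_pos'],s['contact_force'],s['torque'],s['joint_pos'].round(2))
E
```

```text
jaw yaw 0.9100320970032449 [575.19611031  36.31523513 172.90890768] [-3.78559763  2.54819397  3.6853604 ] [ 0.73420683  0.822262   -0.03811876] [0.06 0.43 0.08 1.21 0.   0.72]
```

>>> apply_moves(
  dr=[
    [0,0,0.13],
    [0,0,0.26],
    [0,0,0.39],
    [0,0,0.52],
    [0,0,0.65],
    [0,0,0.76],
    [0,0,0.76],
    [0,0,0.76],
  ],
  travel=[
    [-0.2,-0.3,0],
    [-0.3,-0.6,0],
    [-0.4,-0.9,0],
    [-0.5,-1.3,0],
    [-0.5,-1.6,0],
    [-0.5,-1.8,0],
    [-0.5,-1.8,0],
    [-0.5,-1.8,0],
  ],
  gripper=[1,1,1,1,1,1,1,1],
)

```text
time: 13.25
tcp_pos: [574.2, 34.0, 172.9]
orientation: [-0.523, 0.476, 0.524, 0.475]
contact_force: [-5.1, 1.8, 5.3]
finger_gap: 15.4
```

```bash
python3 - <<'E'
from h import *
s=monitor.get_state(); R=Ro.from_quat(s['orientation']).as_matrix();print('jaw yaw',np.arctan2(R[1,2],R[0,2]),s['tcp_pos'],s['contact_force'],s['torque'],s['joint_pos'].round(2))
c=cam('top'); dump(c,'top1.npz'); save(c,'top1.png',(130,90,400,270))
E
```

```text
jaw yaw 1.667155039004138 [574.22568636  33.97132357 172.85552627] [-5.14744859  1.77656605  5.25991198] [0.43832474 1.14845999 0.0869361 ] [ 0.06  0.43  0.07  1.21 -0.   -0.04]
```

View pics/top1.png

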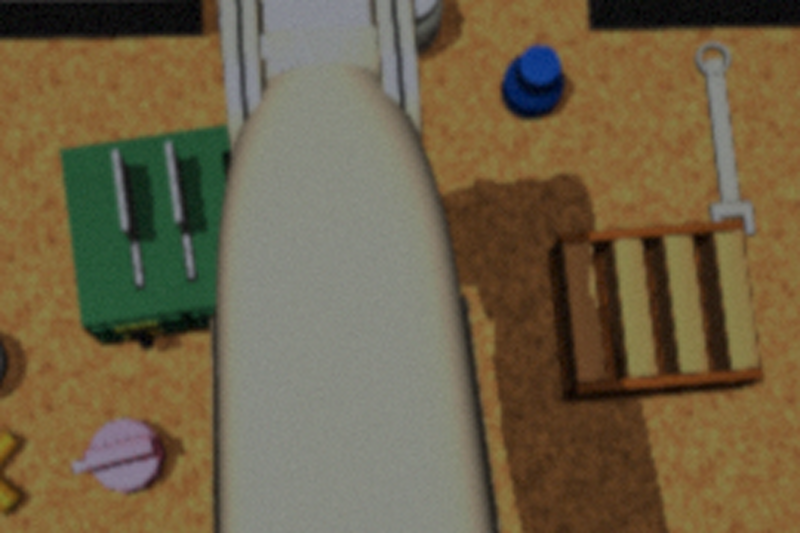

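>>> apply_moves(
  dr=[
    [0,0,0],
    [0,0,0],
    [0,0,0],
    [0,0,0],
    [0,0,0],
    [0,0,0],
    [0,0,0.05],
    [0,0,0.05],
    [0,0,0.05],
    [0,0,0.05],
  ],
  travel=[
    [0,0,0],
    [0,0,0],
    [0,0,0],
    [0,0,10],
    [0,0,40],
    [0,0,70],
    [15,40,70],
    [25,80,70],
    [36,123,70],
    [36,123,70],
  ],
  gripper=[0,0,0,0,0,0.2,0.2,0.2,0.2,0.2],
)

```text
time: 14.3
tcp_pos: [612.1, 162.2, 242.4]
orientation: [-0.537, 0.459, 0.537, 0.461]
contact_force: [0.3, -0.4, 0.1]
finger_gap: 33.7
```

```bash
python3 - <<'E'
from h import *
c=cam('wrist'); dump(c,'w4.npz'); save(c,'w4.png'); s=monitor.get_state(); R=Ro.from_quat(s['orientation']).as_matrix();print('jaw yaw',np.arctan2(R[1,2],R[0,2]),s['tcp_pos'],s['finger_gap'])
E
```

```text
jaw yaw 1.723914082815414 [611.55053073 159.79716546 242.29517124] 34.23019917092172
```

View pics/w4.png

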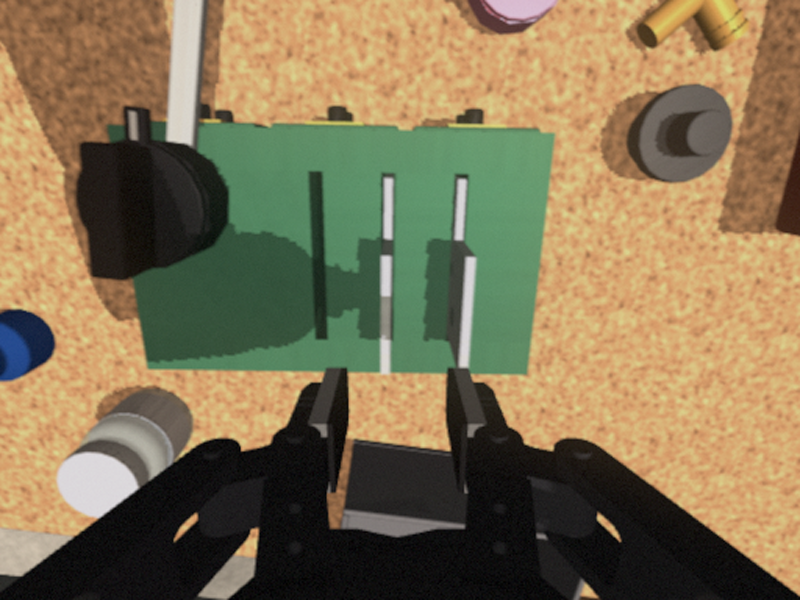

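```bash
python3 - <<'E'
from h import *
c=load('w4.npz'); s=512/800; g=lambda L:[(u*s,v*s) for u,v in L]
for m,px in [(1,[(386,256),(385.5,372)]),(2,[(469,256),(465,368)])]:
    P=[ray(c,u*s,v*s,145) for u,v in px]; print(m,np.round(P,1).tolist(), 'at x17:',(P[0]+(P[1]-P[0])*32/65).round(1), 'len',np.linalg.norm(P[1]-P[0]))
print('ear ends', [ray(c,u*s,v*s,99).round(1).tolist() for u,v in [(388,176),(461,176)]])
print(proj(c,[(612,157,145)])/s)
a=ray(c,317*s,173*s,95);b=ray(c,319*s,338*s,95);print(a,b,np.arctan2(*(b-a)[[1,0]]))
t=load('top0.npz'); save(t,'st.png',(305,155,395,230))
E
```

```text
1 [[582.6, 151.2, 145.0], [645.2, 160.2, 145.0]] at x17: [613.4 155.6 145. ] len 63.23552138428806
2 [[576.3, 191.6, 145.0], [636.3, 201.8, 145.0]] at x17: [605.9 196.6 145. ] len 60.891522119557386
ear ends [[546.8, 146.0, 99.0], [540.4, 186.8, 99.0]]
[[388.84648083 313.35585434]]
[551.59454736 105.56148402  95.        ] [652.85047613 117.11846596  95.        ] 0.11364456430857149
```

View pics/st.png

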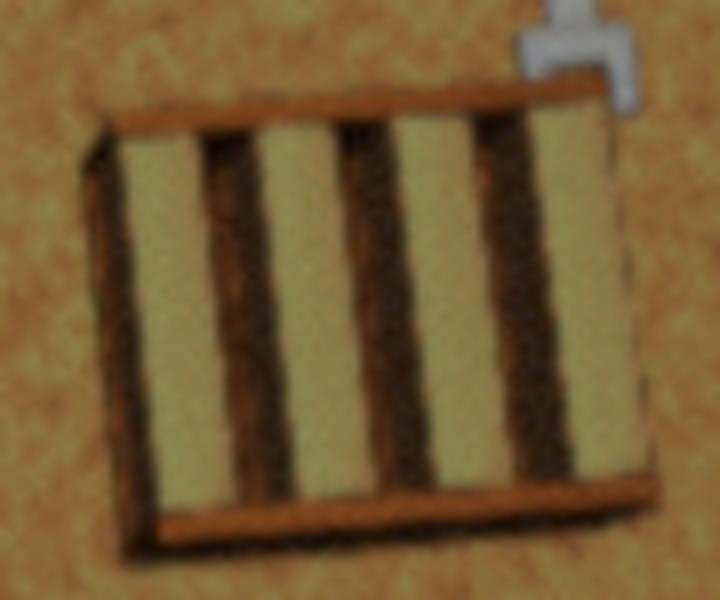

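>>> apply_moves(
  dr=[
    [0,0,-0.01],
    [0,0,-0.01],
    [0,0,-0.01],
    [0,0,-0.01],
    [0,0,-0.01],
    [0,0,-0.01],
    [0,0,-0.01],
    [0,0,-0.01],
    [0,0,-0.01],
    [0,0,-0.01],
  ],
  travel=[
    [2,-1,0],
    [2,-1,-40],
    [2,-1,-75],
    [2,-1,-100],
    [2,-1,-120],
    [2,-1,-120],
    [2,-1,-120],
    [2,-1,-120],
    [2,-1,-120],
    [2,-1,-120],
  ],
  gripper=[0.2,0.2,0.2,0.2,0.2,0.2,1,1,1,1],
  grip_force=40,
)

```text
time: 15.35
tcp_pos: [613.7, 155.8, 123.5]
orientation: [0.534, -0.464, -0.533, -0.464]
contact_force: [-0.6, 0.4, 3.7]
finger_gap: 4.3
```

>>> apply_moves(
  dr=[
    [0,0,0],
    [0,0,0],
    [0,0,0],
    [0,0,0],
    [0,0,0],
  ],
  travel=[
    [0,0,0],
    [0,0,0],
    [0,0,4],
    [0,0,10],
    [0,0,16],
  ],
  gripper=[1,1,1,1,1],
)

```text
time: 15.85
tcp_pos: [612.8, 156.1, 138.1]
orientation: [-0.533, 0.464, 0.534, 0.464]
contact_force: [0.2, 0.1, -2.1]
finger_gap: 4.6
```

>>> apply_moves(
  dr=[
    [0,0,0],
    [0,0,0],
    [0,0,0],
    [0,0,0],
    [0,0,0],
    [0,0,0],
    [0,0,0],
    [0,0,0],
    [0,0,0],
    [0,0,0],
  ],
  travel=[
    [0,0,25],
    [0,0,60],
    [0,0,100],
    [-20,-20,140],
    [-40,-60,150],
    [-60,-105,150],
    [-75,-150,150],
    [-90,-195,150],
    [-105,-240,150],
    [-110,-285,150],
  ],
  gripper=[1,1,1,1,1,1,1,1,1,1],
)

```text
time: 16.85
tcp_pos: [501.6, -130.3, 289.1]
orientation: [0.534, -0.464, -0.534, -0.464]
contact_force: [1.0, -0.2, -1.4]
finger_gap: 4.6
```

```bash
python3 - <<'E'
from h import *
s=monitor.get_state(); print(s['tcp_pos'],s['finger_gap'],s['joint_pos'].round(2))
c=load('top0.npz'); 
m=[(67,77,75),(67,-77,75),(-67,-77,75),(-67,77,75)]
p,r=fit(c,m,[(305+u/8,155+v/8) for u,v in [(107,117),(604,72),(657,503),(160,543)]],[515,-230,0]); print('stand',p,r.round(1).tolist())
w=cam('wrist'); dump(w,'w5.npz'); P=[p[0]+4,p[1]+1,75]; print('stand center in wrist px', proj(w,P))
E
```

```text
[ 501.56376741 -130.27038719  289.066099  ] 4.587439308215863 [-0.25  0.26  0.14  1.44  0.   -0.39]
stand [ 5.18159731e+02 -2.33299924e+02  6.72912313e-02] [[-0.2, -0.5], [-0.0, -0.0], [0.8, 0.0], [-0.6, 0.4]]
stand center in wrist px [[167.81559508 174.07590311]]
```

```bash
python3 - <<'E'
from h import *
w=cam('wrist'); dump(w,'w5.npz'); save(w,'w5.png',(20,40,320,265)); print(monitor.get_state()['tcp_pos'])
E
```

```text
[ 502.02382813 -133.83385851  288.76064741]
```

View pics/w5.png

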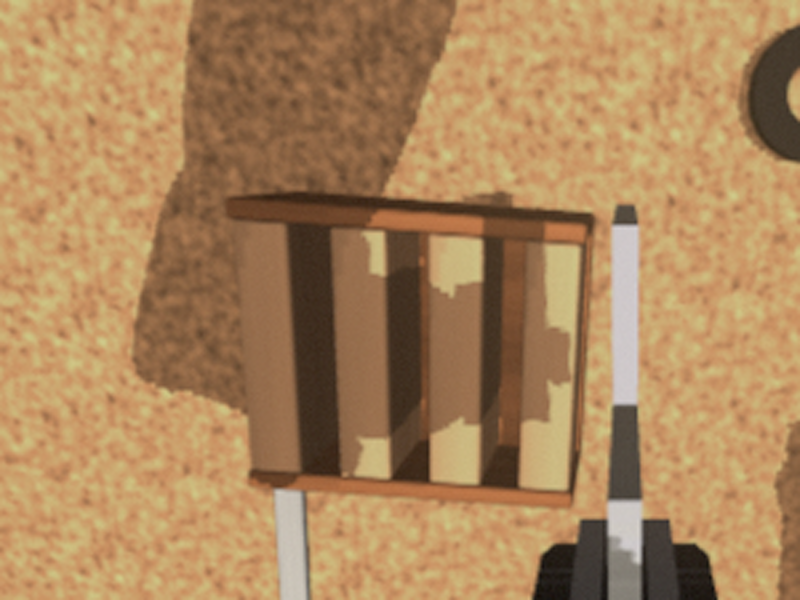

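```bash
python3 - <<'E'
from h import *
c=load('w5.npz'); f=lambda L:[(20+u*.375,40+v*.375) for u,v in L]
m=[(-67,-77,75),(-67,77,75),(67,77,75),(67,-77,75)]; px=[(229,202),(591,217),(573,506),(250,486)]
p,r=fit(c,m,f(px),[520,-232,.07]); print('stand',p,r.round(1).tolist())
# plate held bottom/ top edge: tall-part top corners & ear
z0=monitor.get_state()['tcp_pos'][2]-92.8
for u,v,z in[(625,224,z0+69),(625,405,z0+69),(625,500,z0+115)]: print(ray(c,*f([(u,v)])[0],z))
m2=[(x,y,75) for x in(-58,58) for y in(-51,-33,-9,9,33,51)]
px2=[(289,224),(332,228),(387,232),(430,234),(486,236),(527,238),(300,474),(340,476),(391,480),(430,482),(482,486),(519,488)]
print(fit(c,m2,f(px2),p)[0])
E
```

```text
stand [ 5.21978807e+02 -2.33029241e+02  6.99360540e-02] [[-1.5, -2.2], [-0.2, 1.0], [1.3, 0.8], [0.6, 1.0]]
[ 435.37874977 -147.10661821  264.96064741]
[ 470.15474077 -142.46659801  264.96064741]
[ 469.82787041 -142.28597294  310.96064741]
[ 5.22705597e+02 -2.33852567e+02  5.92604951e-02]
```

```bash
python3 - <<'E'
from h import *
s=monitor.get_state(); print(s['time'],s['tcp_pos'],s['joint_velocities'].round(3))
c=load('w5.npz'); w=cam('wrist'); dump(w,'w6.npz')
print(-c['R'].T@c['t'],-w['R'].T@w['t'])
G=lambda q:cv2.cvtColor(q['img'],cv2.COLOR_RGB2GRAY)[60:240,30:240].astype(np.float32)
print(cv2.phaseCorrelate(G(c),G(w)))
G=lambda q:cv2.cvtColor(q['img'],cv2.COLOR_RGB2GRAY)[100:240,240:280].astype(np.float32)
print(cv2.phaseCorrelate(G(c),G(w)),monitor.get_state()['tcp_pos'])
R=Ro.from_quat(s['orientation']).as_matrix();print('jaw yaw',np.arctan2(R[1,2],R[0,2]),R[:,0])
E
```

```text
16.95 [ 502.02382813 -133.83385851  288.76064741] [ 0.08   0.005 -0.001  0.006  0.065  0.052]
[ 424.33935532 -147.86325141  411.90357814] [ 425.07905183 -144.9681409   411.67093765]
((-3.1387682976381654, -0.7494874865407297), 0.7917651302039378)
((-0.27171257204173216, -0.11212048990438461), 0.7389106848173671) [ 502.52034672 -131.50233872  288.65597885]
jaw yaw 1.7024848621493573 [ 3.96505256e-04 -2.15449053e-03 -9.99997600e-01]
```

>>> apply_moves(
  dr=[
    [0,0,0],
    [0,0,0],
    [0,0,0],
    [0,0,0],
    [0,0,0],
    [0,0,0],
  ],
  travel=[
    [0,0,0],
    [0,0,0],
    [0,0,0],
    [0,0,0],
    [0,0,0],
    [0,0,0],
  ],
  gripper=[1,1,1,1,1,1],
)

```text
time: 17.6
tcp_pos: [503.3, -128.4, 288.3]
orientation: [-0.534, 0.464, 0.534, 0.464]
contact_force: [0.4, 0.2, -0.2]
finger_gap: 4.6
```

```bash
python3 - <<'E'
from h import *
s=monitor.get_state(); print(s['time'],s['tcp_pos'],s['joint_velocities'].round(3))
c=load('w5.npz'); w=cam('wrist'); dump(w,'w7.npz')
G=lambda q:cv2.cvtColor(q['img'],cv2.COLOR_RGB2GRAY)[60:240,30:240].astype(np.float32)
d=np.array(cv2.phaseCorrelate(G(c),G(w))[0]); print(d)
f=lambda L:[(20+u*.375+d[0],40+v*.375+d[1]) for u,v in L]
m=[(-67,-77,75),(-67,77,75),(67,77,75),(67,-77,75)]; px=[(229,202),(591,217),(573,506),(250,486)]
print(fit(w,m,f(px),[520,-232,.07])[0])
m2=[(x,y,75) for x in(-58,58) for y in(-51,-33,-9,9,33,51)]
px2=[(289,224),(332,228),(387,232),(430,234),(486,236),(527,238),(300,474),(340,476),(391,480),(430,482),(482,486),(519,488)]
print(fit(w,m2,f(px2),[520,-232,.07])[0])
z0=s['tcp_pos'][2]-92.8
for u,v,z in[(625,224,z0+69),(625,405,z0+69),(625,500,z0+115)]: print(ray(w,20+u*.375,40+v*.375,z))
R=Ro.from_quat(s['orientation']).as_matrix();print('jaw yaw',np.arctan2(R[1,2],R[0,2]))
E
```

```text
17.6 [ 503.27510304 -128.44669304  288.28755244] [-0.007 -0.     0.001 -0.001 -0.002 -0.001]
[-8.5928814  -3.56753707]
[ 5.21701560e+02 -2.32654473e+02  7.31684958e-02]
[ 5.22348864e+02 -2.33607082e+02  5.95862911e-02]
[ 437.50290296 -138.73801018  264.48755244]
[ 472.20234701 -133.83290492  264.48755244]
[ 471.84697422 -133.94714072  310.48755244]
jaw yaw 1.7109003647746044
```

>>> apply_moves(
  dr=[
    [0,0,-0.074],
    [0,0,-0.074],
    [0,0,-0.074],
    [0,0,-0.074],
    [0,0,-0.074],
    [0,0,-0.074],
    [0,0,-0.074],
    [0,0,-0.074],
    [0,0,-0.074],
    [0,0,-0.074],
  ],
  travel=[
    [16,-30,0],
    [33,-61.3,-30],
    [33,-61.3,-70],
    [33,-61.3,-95],
    [33,-61.3,-100],
    [33,-61.3,-100],
    [33,-61.3,-100],
    [33,-61.3,-110],
    [33,-61.3,-120],
    [33,-61.3,-130],
  ],
  gripper=[1,1,1,1,1,1,1,1,1,1],
)

```text
time: 18.65
tcp_pos: [536.3, -190.2, 158.1]
orientation: [0.516, -0.483, -0.516, -0.484]
contact_force: [0.5, 0.6, -1.4]
finger_gap: 4.5
```

>>> apply_moves(
  dr=[
    [0,0,0],
    [0,0,0],
    [0,0,0],
    [0,0,0],
    [0,0,0],
    [0,0,0],
    [0,0,0],
  ],
  travel=[
    [0,0,-10],
    [0,0,-20],
    [0,0,-30],
    [0,0,-40],
    [0,0,-46],
    [0,0,-49],
    [0,0,-49],
  ],
  gripper=[1,1,1,1,1,1,1],
)

```text
time: 19.35
tcp_pos: [536.2, -190.3, 109.2]
orientation: [-0.516, 0.483, 0.516, 0.483]
contact_force: [-0.1, 0.4, -2.2]
finger_gap: 4.4
```

>>> apply_moves(
  dr=[
    [0,0,0],
    [0,0,0],
    [0,0,0],
    [0,0,0],
    [0,0,0],
    [0,0,0],
    [0,0,0],
    [0,0,0],
    [0,0,0],
    [0,0,0],
  ],
  travel=[
    [0,0,-1],
    [0,0,-1.5],
    [0,0,-1.5],
    [0,0,-1.5],
    [0,0,10],
    [0,0,40],
    [0,0,80],
    [0,0,120],
    [0,0,160],
    [0,0,180],
  ],
  gripper=[1,0.2,0.2,0.2,0.2,0.2,0.2,0.2,0.2,0.2],
)

```text
time: 20.35
tcp_pos: [537.3, -190.6, 294.9]
orientation: [0.519, -0.482, -0.514, -0.485]
contact_force: [0.8, -0.7, 0.4]
finger_gap: 34.3
```

>>> apply_moves(
  dr=[
    [0,0,0.074],
    [0,0,0.074],
    [0,0,0.074],
    [0,0,0.074],
    [0,0,0.074],
    [0,0,0.074],
    [0,0,0.074],
    [0,0,0.074],
    [0,0,0.074],
    [0,0,0.074],
  ],
  travel=[
    [9,48,0],
    [18,97,0],
    [27,145,0],
    [36,194,0],
    [44,242,0],
    [53,291,0],
    [61,339,0],
    [70,387.8,0],
    [70,387.8,0],
    [70,387.8,0],
  ],
  gripper=[0.2,0.2,0.2,0.2,0.2,0.2,0.2,0.2,0.2,0.2],
)

```text
time: 21.35
tcp_pos: [605.9, 199.0, 289.4]
orientation: [0.534, -0.463, -0.534, -0.463]
contact_force: [-0.2, 1.0, -0.1]
finger_gap: 34.3
```

>>> apply_moves(
  dr=[
    [0,0,0],
    [0,0,0],
    [0,0,0],
    [0,0,0],
    [0,0,0],
    [0,0,0],
    [0,0,0],
    [0,0,0],
    [0,0,0],
    [0,0,0],
  ],
  travel=[
    [0,0,0],
    [0,0,-45],
    [0,0,-90],
    [0,0,-130],
    [0,0,-155],
    [0,0,-167],
    [0,0,-167],
    [0,0,-167],
    [0,0,-167],
    [0,0,-167],
  ],
  gripper=[0.2,0.2,0.2,0.2,0.2,0.2,0.2,1,1,1],
)

```text
time: 22.35
tcp_pos: [607.8, 198.0, 124.9]
orientation: [0.534, -0.463, -0.533, -0.466]
contact_force: [-0.7, -0.6, 3.4]
finger_gap: 4.4
```

>>> apply_moves(
  dr=[
    [0,0,0],
    [0,0,0],
    [0,0,0],
    [0,0,0],
    [0,0,0],
  ],
  travel=[
    [0,0,0],
    [0,0,0],
    [0,0,4],
    [0,0,10],
    [0,0,16],
  ],
  gripper=[1,1,1,1,1],
)

```text
time: 22.85
tcp_pos: [605.7, 197.5, 138.2]
orientation: [-0.533, 0.464, 0.534, 0.464]
contact_force: [0.5, 0.2, -1.6]
finger_gap: 4.5
```

>>> apply_moves(
  dr=[
    [0,0,0],
    [0,0,0],
    [0,0,0],
    [0,0,0],
    [0,0,0],
    [0,0,0],
    [0,0,0],
    [0,0,0],
    [0,0,0],
    [0,0,0],
  ],
  travel=[
    [0,0,25],
    [0,0,60],
    [0,0,100],
    [-20,-20,140],
    [-40,-60,150],
    [-60,-105,150],
    [-75,-150,150],
    [-90,-195,150],
    [-100,-240,150],
    [-103,-285,150],
  ],
  gripper=[1,1,1,1,1,1,1,1,1,1],
)

```text
time: 23.85
tcp_pos: [501.6, -88.8, 289.1]
orientation: [0.534, -0.464, -0.534, -0.464]
contact_force: [0.6, 0.6, -1.4]
finger_gap: 4.5
```

>>> apply_moves(
  dr=[
    [0,0,0],
    [0,0,0],
    [0,0,0],
    [0,0,0],
    [0,0,0],
    [0,0,0],
    [0,0,0],
    [0,0,0],
  ],
  travel=[
    [0,-41.5,0],
    [0,-41.5,0],
    [0,-41.5,0],
    [0,-41.5,0],
    [0,-41.5,0],
    [0,-41.5,0],
    [0,-41.5,0],
    [0,-41.5,0],
  ],
  gripper=[1,1,1,1,1,1,1,1],
)

```text
time: 24.65
tcp_pos: [503.3, -128.3, 288.3]
orientation: [-0.534, 0.464, 0.534, 0.464]
contact_force: [-0.2, -0.8, -1.0]
finger_gap: 4.5
```

```bash
python3 - <<'E'
from h import *
s=monitor.get_state(); print(s['time'],s['tcp_pos'],s['joint_velocities'].round(3),s['finger_gap'])
c=load('w7.npz'); w=cam('wrist'); dump(w,'w8.npz'); save(w,'w8.png',(0,30,360,300))
G=lambda q:cv2.cvtColor(q['img'],cv2.COLOR_RGB2GRAY)[60:240,20:150].astype(np.float32)
print(cv2.phaseCorrelate(G(c),G(w)))
R=Ro.from_quat(s['orientation']).as_matrix();print('jaw yaw',np.arctan2(R[1,2],R[0,2]))
E
```

```text
24.65 [ 503.25818388 -128.32725161  288.32271035] [-0.006  0.001  0.001  0.001  0.001  0.001] 4.527529376815712
((0.3675485435051371, -0.025999627228586064), 0.6060062855065114)
jaw yaw 1.7111573156702053
```

View pics/w8.png

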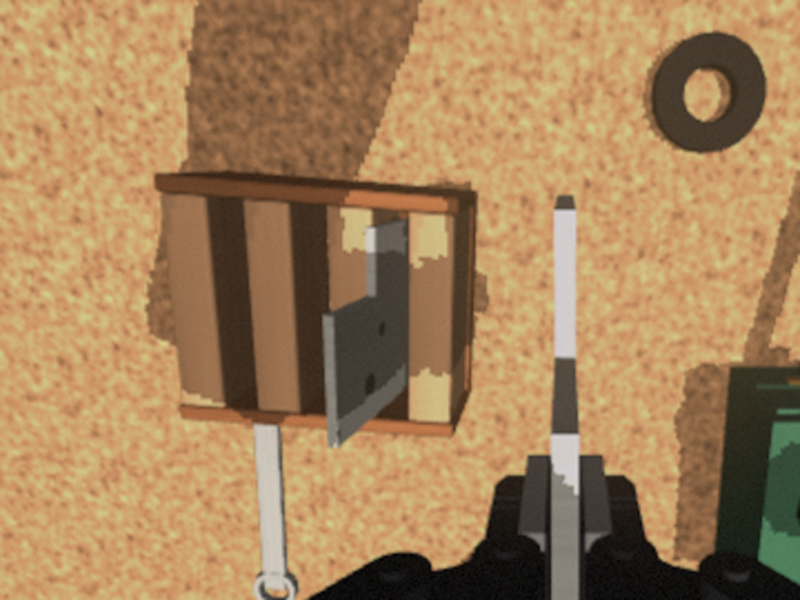

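```bash
python3 - <<'E'
from h import *
c=load('w8.npz'); k=360/800; f=lambda L:[(u*k,30+v*k) for u,v in L]
m=[(-67,-77,75),(-67,77,75),(67,77,75),(67,-77,75)]; px=[(157,179),(472,195),(454,435),(182,417)]
p,r=fit(c,m,f(px),[522,-255,.07]); print('stand',p,r.round(1).tolist())
m2=[(-58,y,75) for y in(-51,-33,-9,9,33,51)]+[(58,y,75) for y in(-51,-33,-9,51)]
px2=[(208,197),(245,200),(290,204),(328,206),(373,208),(410,210),(221,405),(256,409),(301,412),(410,420)]
p,r=fit(c,m2,f(px2),p); print(p,r.round(1).tolist())
z0=288.3-92.8
for u,v,z in[(565,209,z0+69),(565,433,z0+115)]: print(ray(c,u*k,30+v*k,z))
# placed plate: ear top front end & tall top ends -> plate pose
P=[ray(c,u*k,30+v*k,z) for u,v,z in [(370,228,84),(329,315,130),(334,443,130)]]; print(np.round(P,1))
E
```

```text
stand [ 5.24453513e+02 -2.59645650e+02  6.13687199e-02] [[0.2, -3.2], [-2.7, 0.8], [1.9, 1.9], [1.0, 1.1]]
[ 5.24973176e+02 -2.62064645e+02  5.66269538e-02] [[-0.3, -1.1], [-0.8, -1.1], [0.5, -1.1], [-0.5, -0.6], [0.6, 0.3], [-0.1, 0.8], [1.7, 1.3], [0.5, 0.6], [-0.3, 0.7], [-1.1, 0.8]]
[ 437.52319011 -138.69320285  264.5       ]
[ 470.76730479 -134.03369891  310.5       ]
[[ 473.9 -231.6   84. ]
 [ 508.1 -235.   130. ]
 [ 570.7 -230.8  130. ]]
```

>>> apply_moves(
  dr=[
    [0,0,-0.04],
    [0,0,-0.082],
    [0,0,-0.082],
    [0,0,-0.082],
    [0,0,-0.082],
    [0,0,-0.082],
    [0,0,-0.082],
    [0,0,-0.082],
    [0,0,-0.082],
    [0,0,-0.082],
  ],
  travel=[
    [10,-43,0],
    [20,-86,0],
    [30,-130,0],
    [41,-173,0],
    [41,-173,-40],
    [41,-173,-80],
    [41,-173,-100],
    [41,-173,-100],
    [41,-173,-100],
    [41,-173,-100],
  ],
  gripper=[1,1,1,1,1,1,1,1,1,1],
)

```text
time: 25.7
tcp_pos: [545.4, -302.4, 190.6]
orientation: [0.516, -0.485, -0.513, -0.486]
contact_force: [-0.4, -0.3, -1.6]
finger_gap: 4.4
```

```bash
python3 - <<'E'
from h import *
s=monitor.get_state(); print(s['tcp_pos'],s['joint_velocities'].round(3)[:3])
w=cam('wrist'); dump(w,'w9.npz'); save(w,'w9.png',(120,60,500,345))
E
```

```text
[ 545.38934177 -302.41567054  190.58732897] [-0.001 -0.01   0.006]
```

View pics/w9.png

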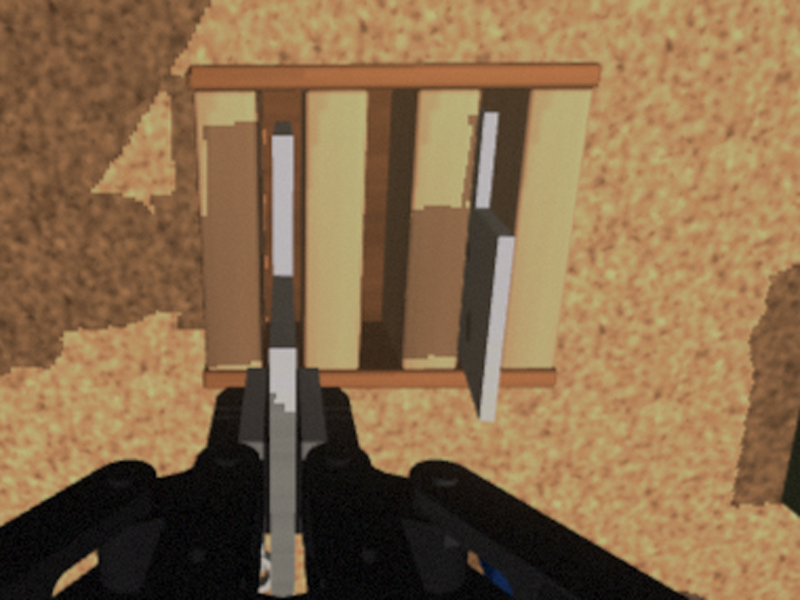

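```bash
python3 - <<'E'
from h import *
c=load('w9.npz'); k=380/800; f=lambda L:[(120+u*k,60+v*k) for u,v in L]
m=[(-67,-77,75),(-67,77,75),(67,77,75),(67,-77,75)]; px=[(191,67),(600,65),(556,386),(205,386)]
p,r=fit(c,m,f(px),[525,-260,.07]); print('stand',p,r.round(1).tolist())
m=[(-58,-51,75),(-58,-33,75),(58,-51,75),(58,-33,75)]; px=[(258,90),(303,90),(263,370),(303,370)]
p,r=fit(c,m,f(px),p); print('slot',p,r.round(1).tolist())
z0=190.5-92.8
print('plate ear front',ray(c,120+282*k,60+134*k,z0+69))
E
```

```text
stand [ 5.25439758e+02 -2.62881972e+02  6.23550137e-02] [[-2.4, -1.2], [2.9, -1.3], [0.6, 1.9], [-1.2, 2.5]]
slot [ 5.25008946e+02 -2.63041977e+02  6.57774773e-02] [[-0.8, -0.4], [0.8, -0.6], [-0.5, 0.8], [0.4, 0.7]]
plate ear front [ 479.00970304 -307.47875304  166.7       ]
```

>>> apply_moves(
  dr=[
    [0,0,0],
    [0,0,0],
    [0,0,0],
    [0,0,0],
    [0,0,0],
    [0,0,0],
    [0,0,0],
    [0,0,0],
    [0,0,0],
    [0,0,0],
  ],
  travel=[
    [0,-1,-8],
    [0,-1,-16],
    [0,-1,-24],
    [0,-1,-32],
    [0,-1,-42],
    [0,-1,-52],
    [0,-1,-62],
    [0,-1,-72],
    [0,-1,-79],
    [0,-1,-79],
  ],
  gripper=[1,1,1,1,1,1,1,1,1,1],
)

```text
time: 26.75
tcp_pos: [544.5, -303.1, 109.8]
orientation: [0.515, -0.485, -0.514, -0.486]
contact_force: [-0.0, 1.0, 2.2]
finger_gap: 4.8
```

>>> apply_moves(
  dr=[
    [0,0,0],
    [0,0,0],
    [0,0,0],
    [0,0,0],
    [0,0,0],
    [0,0,0],
    [0,0,0],
    [0,0,0],
    [0,0,0],
    [0,0,0],
  ],
  travel=[
    [0,0,-1],
    [0,0,-1],
    [0,0,-1],
    [0,0,-1],
    [0,0,10],
    [0,0,40],
    [0,0,80],
    [0,0,120],
    [0,0,160],
    [0,0,180],
  ],
  gripper=[1,0.2,0.2,0.2,0.2,0.2,0.2,0.2,0.2,0.2],
)

```text
time: 27.75
tcp_pos: [545.2, -303.5, 294.9]
orientation: [0.517, -0.485, -0.512, -0.486]
contact_force: [0.8, -0.3, 0.3]
finger_gap: 34.1
```

>>> apply_moves(
  dr=[
    [0,0,0],
    [0,0,0],
    [0,0,0],
    [0,0,0],
    [0,0,0],
  ],
  travel=[
    [-20,40,0],
    [-40,60,0],
    [-40,60,0],
    [-40,60,0],
    [-40,60,0],
  ],
  gripper=[0.2,0.2,0.2,0.2,0.2],
)

```text
time: 28.25
tcp_pos: [504.8, -243.5, 289.9]
orientation: [0.515, -0.485, -0.513, -0.486]
contact_force: [-0.3, -1.1, 0.0]
finger_gap: 34.2
```

```bash
python3 - <<'E'
from h import *
s=monitor.get_state(); print(s['tcp_pos'],s['finger_gap'])
w=cam('wrist'); dump(w,'w10.npz'); save(w,'w10.png',(90,30,450,300))
E
```

```text
[ 504.7677375  -243.52005966  289.88263556] 34.15353978314056
```

View pics/w10.png

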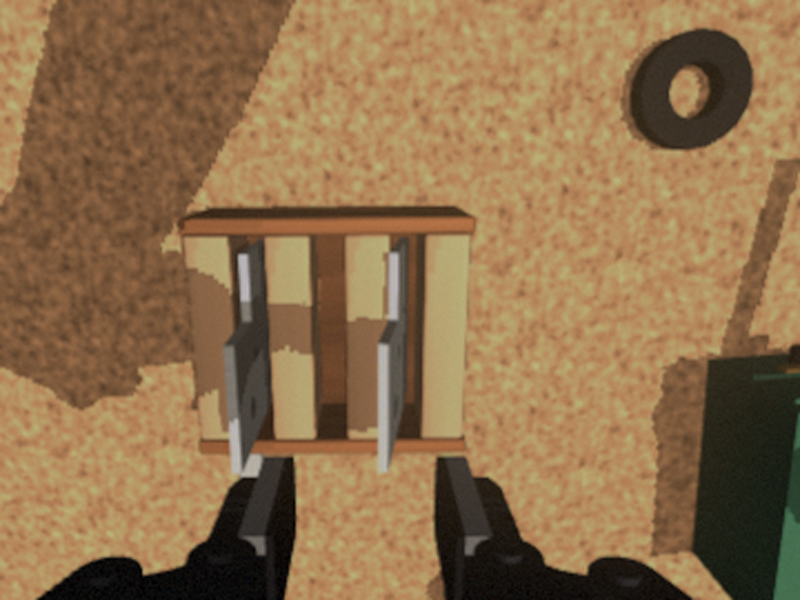

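Both plates stand in the outer slots of the stand: tall parts at (235,400) and (385,400), ears at (245,270) and (395,270). I'm going back to the knob to close the bar.

>>> apply_moves(
  dr=[
    [0,0,0.038],
    [0,0,0.038],
    [0,0,0.038],
    [0,0,0.038],
    [0,0,0.038],
    [0,0,0.038],
    [0,0,0.038],
    [0,0,0.038],
    [0,0,0.038],
    [0,0,0.038],
  ],
  travel=[
    [12,46,0],
    [24,92,0],
    [36,138,0],
    [48,184,0],
    [60,230,0],
    [70.2,276.8,0],
    [70.2,276.8,0],
    [70.2,276.8,0],
    [70.2,276.8,-30],
    [70.2,276.8,-60],
  ],
  gripper=[0,0,0,0,0,0,0,0,0,0],
)

```text
time: 29.3
tcp_pos: [575.5, 32.2, 229.6]
orientation: [0.524, -0.476, -0.522, -0.477]
contact_force: [1.0, 0.1, -0.4]
finger_gap: 42.7
```

>>> apply_moves(
  dr=[
    [0,0,0],
    [0,0,0],
    [0,0,0],
    [0,0,0],
    [0,0,0],
    [0,0,0],
    [0,0,0],
    [0,0,0],
    [0,0,0],
  ],
  travel=[
    [0,0,0],
    [0,0,-25],
    [0,0,-45],
    [0,0,-56],
    [0,0,-56],
    [0,0,-56],
    [0,0,-56],
    [0,0,-56],
    [0,0,-56],
  ],
  gripper=[0,0,0,0,0,1,1,1,1],
  grip_force=50,
)

```text
time: 30.2
tcp_pos: [575.4, 33.9, 175.0]
orientation: [0.524, -0.475, -0.522, -0.476]
contact_force: [-0.9, -0.3, 4.9]
finger_gap: 15.3
```

```bash
python3 - <<'E'
from h import *
s=monitor.get_state(); R=Ro.from_quat(s['orientation']).as_matrix();print('jaw yaw',np.arctan2(R[1,2],R[0,2]),s['tcp_pos'],s['contact_force'],s['torque'],s['joint_pos'].round(2),s['finger_gap'])
E
```

```text
jaw yaw 1.665940508061548 [575.39972578  33.8566591  174.96009022] [-0.88554744 -0.3432038   4.87376733] [-0.16545615 -0.03651946 -0.04356286] [ 0.06  0.43  0.07  1.21 -0.   -0.04] 15.300758876000009
```

>>> apply_moves(
  dr=[
    [0,0,-0.13],
    [0,0,-0.26],
    [0,0,-0.39],
    [0,0,-0.52],
    [0,0,-0.65],
    [0,0,-0.78],
    [0,0,-0.91],
    [0,0,-1.04],
    [0,0,-1.17],
    [0,0,-1.3],
  ],
  travel=[
    [0,0.3,-1],
    [0,0.5,-1],
    [0.1,0.8,-1],
    [0.2,1,-1],
    [0.3,1.2,-1],
    [0.5,1.4,-1],
    [0.7,1.6,-1],
    [0.9,1.8,-1],
    [1.1,1.9,-1],
    [1.3,2,-1],
  ],
  gripper=[1,1,1,1,1,1,1,1,1,1],
)

```text
time: 31.2
tcp_pos: [576.5, 35.8, 174.9]
orientation: [-0.127, 0.694, 0.127, 0.697]
contact_force: [-1.8, -0.3, 9.6]
finger_gap: 14.8
```

>>> apply_moves(
  dr=[
    [0,0,-0.1],
    [0,0,-0.2],
    [0,0,-0.3],
    [0,0,-0.4],
    [0,0,-0.4],
    [0,0,-0.4],
  ],
  travel=[
    [0.2,0,0],
    [0.3,0,0],
    [0.4,0,0],
    [0.6,0,0],
    [0.6,0,0],
    [0.6,0,0],
  ],
  gripper=[1,1,1,1,1,1],
)

```text
time: 31.8
tcp_pos: [577.7, 36.3, 174.9]
orientation: [0.012, 0.705, -0.012, 0.709]
contact_force: [-0.4, 0.6, 9.9]
finger_gap: 15.2
```

```bash
python3 - <<'E'
from h import *
s=monitor.get_state(); R=Ro.from_quat(s['orientation']).as_matrix();print('jaw yaw',np.arctan2(R[1,2],R[0,2]),s['tcp_pos'],s['contact_force'],s['torque'],s['joint_pos'].round(2),s['finger_gap'])
E
```

```text
jaw yaw -0.033653581506634216 [577.72919738  36.28949303 174.94533178] [-0.39977317  0.56045394  9.85263617] [ 0.05218703  0.22588946 -0.06638397] [0.06 0.43 0.08 1.21 0.   1.67] 15.20555849902306
```

>>> apply_moves(
  dr=[
    [0,0,-0.05],
    [0,0,-0.1],
    [0,0,-0.1],
  ],
  travel=[
    [0,0,0],
    [0,0,0],
    [0,0,0],
  ],
  gripper=[1,1,1],
)

```text
time: 32.1
tcp_pos: [578.6, 36.3, 175.0]
orientation: [0.048, 0.703, -0.047, 0.708]
contact_force: [1.7, 1.0, 6.5]
finger_gap: 15.0
```

```bash
python3 - <<'E'
from h import *
s=monitor.get_state(); R=Ro.from_quat(s['orientation']).as_matrix();print('jaw yaw',np.arctan2(R[1,2],R[0,2]),s['tcp_pos'],s['contact_force'],s['torque'],s['finger_gap'])
c=cam('top'); dump(c,'top2.npz')
E
```

```text
jaw yaw -0.13346779826722166 [578.574605    36.34421471 174.95552024] [1.74881876 0.95656978 6.48370562] [ 0.1154118  -0.22738937  0.20589196] 15.022184330055458
```

>>> apply_moves(
  dr=[
    [0,0,-0.03],
    [0,0,-0.06],
    [0,0,-0.06],
  ],
  travel=[
    [0,0,0],
    [0,0,0],
    [0,0,0],
  ],
  gripper=[1,1,1],
)

```text
time: 32.45
tcp_pos: [579.1, 36.4, 175.0]
orientation: [0.068, 0.701, -0.067, 0.707]
contact_force: [2.9, -0.1, 6.5]
finger_gap: 15.0
```

```bash
python3 - <<'E'
from h import *
s=monitor.get_state(); R=Ro.from_quat(s['orientation']).as_matrix();print('jaw yaw',np.arctan2(R[1,2],R[0,2]),s['tcp_pos'],s['contact_force'],s['torque'],s['finger_gap'])
E
```

```text
jaw yaw -0.19220089504839924 [579.06806859  36.35778189 175.00712816] [ 2.9471977  -0.07439271  6.46871118] [-0.00797186 -0.52826871  0.59917935] 15.012869571421591
```

>>> apply_moves(
  dr=[
    [0,0,0.07],
    [0,0,0.14],
    [0,0,0.2],
    [0,0,0.2],
    [0,0,0.2],
    [0,0,0.2],
    [0,0,0.2],
    [0,0,0.2],
    [0,0,0.2],
    [0,0,0.2],
  ],
  travel=[
    [-0.5,0,0],
    [-0.8,0,0],
    [-1,0,0],
    [-1,0,0],
    [-1,0,0],
    [-1,0,0],
    [-1,0,0],
    [-1,0,10],
    [-1,0,40],
    [-1,0,80],
  ],
  gripper=[1,1,1,1,0,0,0,0,0,0],
)

```text
time: 33.45
tcp_pos: [573.8, 35.8, 251.4]
orientation: [-0.002, 0.709, 0.002, 0.705]
contact_force: [0.6, 0.8, 0.2]
finger_gap: 42.4
```

>>> apply_moves(
  dr=[
    [0,0,0],
    [0,0,0],
    [0,0,0],
    [0,0,0],
    [0,0,0],
    [0,0,0],
    [0,0,0],
    [0,0,0],
  ],
  travel=[
    [-30,-10,30],
    [-60,-20,30],
    [-110,-30,30],
    [-150,-35,30],
    [-150,-35,30],
    [-150,-35,30],
    [-150,-35,30],
    [-150,-35,30],
  ],
  gripper=[0,0,0,0,0,0,0,0],
)

```text
time: 34.25
tcp_pos: [426.6, 1.0, 282.5]
orientation: [-0.002, 0.707, 0.002, 0.707]
contact_force: [-0.2, 0.1, -0.6]
finger_gap: 43.1
```

```bash
python3 - <<'E'
from h import *
s=monitor.get_state(); print(s['tcp_pos'],s['contact_force'],s['finger_gap'],s['time'])
w=cam('wrist'); dump(w,'w11.npz'); t=cam('top'); dump(t,'top3.npz'); d=cam('side'); dump(d,'side3.npz')
def cr(c,b,sz):
    im=c['img'][b[1]:b[3],b[0]:b[2]]; return cv2.resize(cv2.cvtColor(im,cv2.COLOR_RGB2BGR),sz,interpolation=cv2.INTER_CUBIC)
A=cr(w,(0,0,512,384),(400,300)); B=cr(d,(160,100,320,220),(400,300))
C=cr(d,(160,150,280,240),(400,300)); D=cr(t,(130,100,402,304),(400,300))
cv2.imwrite('pics/fin.png',np.vstack([np.hstack([A,B]),np.hstack([C,D])]))
E
```

```text
[426.61696866   1.00631964 282.49206623] [-0.19319056  0.07859794 -0.61323765] 43.09415953302191 34.25
```

View pics/fin.png

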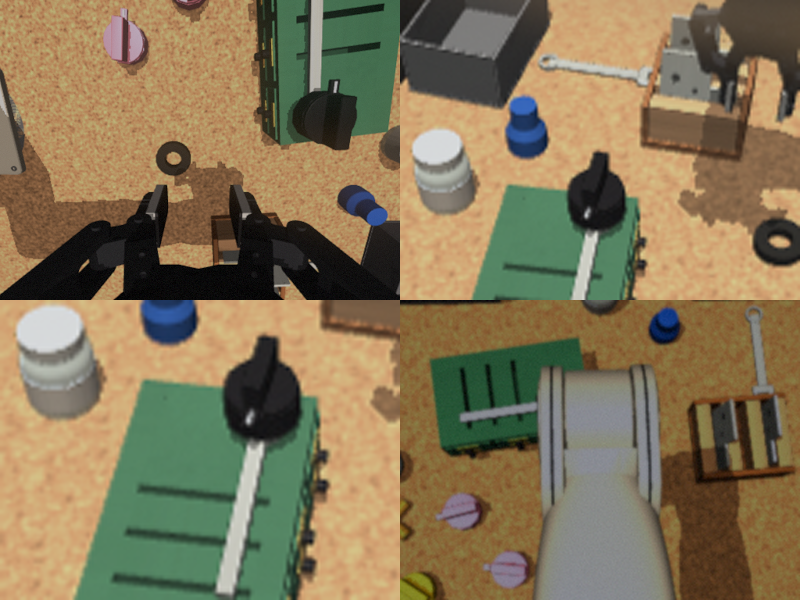

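```bash
python3 - <<'E'
from h import *
for n in('top0.npz','top3.npz'):
    c=load(n); im=c['img'].astype(int); m=(im.min(2)>95)&(im.max(2)-im.min(2)<45)
    B=np.zeros_like(m); B[168:192,168:222]=1; v,u=np.nonzero(m&B)
    P=np.array([ray(c,a,b,111) for a,b in zip(u,v)]); q=P[:,:2].mean(0); w=np.linalg.svd(P[:,:2]-q)[2][0]; w*=np.sign(w[1])
    print(n,len(u),'bar yaw-pi/2:',np.arctan2(w[1],w[0])-np.pi/2,'line mid',q)
# knob silhouette in side view vs model at home
d=load('side3.npz'); im=d['img'].astype(int); m=np.zeros(im.shape[:2],np.uint8); B=(slice(150,215),slice(215,262)); m[B]=(im.max(2)<60)[B]
n,l,st,ce=cv2.connectedComponentsWithStats(m); i=1+st[1:,4].argmax(); print('seen x,y,w,h',st[i])
for dz in(0,6,12):
  for ya in (1.71,1.55):
    th=np.linspace(0,6.28,60); K=np.r_[np.c_[30*np.cos(th),30*np.sin(th),0*th],np.c_[30*np.cos(th),30*np.sin(th),0*th+34],[(x,y,62) for x in(-28,28) for y in(-8,8)],[(44,y,z) for y in(-5,5) for z in(28,34)]]
    R=Ro.from_euler('z',ya).as_matrix(); q=proj(d,K@R.T+[577.2,34,115+dz]); print(dz,ya,q.min(0).round(1),(q.max(0)-q.min(0)).round(1))
E
```

```text
top0.npz 311 bar yaw-pi/2: 0.1621966679071305 line mid [555.31153283 145.83314162]
top3.npz 281 bar yaw-pi/2: 0.13991830207674383 line mid [559.72930411 142.92382897]
seen x,y,w,h [227 161  23  32 496]
0 1.71 [227.3 159.1] [22.9 32.4]
0 1.55 [227.3 159.1] [22.9 32.5]
6 1.71 [227.1 157.5] [23.  32.6]
6 1.55 [227.1 157.4] [23.  32.6]
12 1.71 [227.  155.9] [23.1 32.7]
12 1.55 [227.  155.8] [23.1 32.8]
```

```bash
python3 -c "
from h import *
print(bot.hand_in())"
```

```text
the job is handed in; nothing more can be done
None
```

The job is done and handed in at about 34 s on the robot's clock. I seated the black knob on the D-shaft, locating the bore by feel, and turned the bar wide open. I then moved both plates (plate0 was absent) into the outer slots of the stand and turned the bar back to its closed stop.

**Stand:** It had moved about 28 mm between the two placings. I measured it again before the second insertion.

**Last checks:**
- **Bar:** in the top camera it lies at 0.140 rad, against a cabinet yaw of 0.142 rad, so the latch is at about 0. The turning torque had risen to 0.6 N m at the closed stop.
- **Knob:** its outline in the side camera fits the home height, about 2 pixels low rather than raised. When I closed the bar, the tool sat 2 mm higher than at seating. I put this down to the grip, because pressing down with 10 N did not move the knob.
- **Plates:** both were upright in their slots in the wrist picture, and the final pictures show them still there. plate1 leans by roughly 0.07 rad, against the 0.3 limit.
- **Other items:** the fittings, jar and wrench looked unmoved wherever they were in view. The tee and plug were mostly out of frame in the final pictures, but I never worked near them.
- **Disagreement:** the top camera read positions about 3 to 5 mm short in x compared with the wrist camera and with touch. I went by wrist and touch.

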